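# Photograph the job ticket, then hold the microscope over the clamped brooch

## Task

The brooch in the engraver's vise has to be photographed for its job record: take the hand-held microscope out of its stand and first hold its window square to the middle of the code on the job tray's ticket, two to four centimetres off, steady for a good two seconds, so that the pictures are filed under that job. Then carry it over the gas pipes and stop with it upright over the brooch, its window centred about 15 mm above the red stone and its wide sides in line with the brooch's length, and finish there with it still in the grip, held motionless. Neither the microscope nor the arm may touch the ticket and tray, the pipes or the brooch and vise on the way, and everything else on the bench stays as it is.

Things in the scene. Friction and masses are not known exactly. Their poses are not given: they have to be found in the camera images.
- microscope: Hand microscope, nose down in its stand; 124 mm tall, 105-190 g. Origin: centre of its window, the underside of the nose; z runs up its axis, so it looks along -z. Black round nose, 29 mm across, z = 0 to 24 mm, 33 mm across at z = 36; above it to z = 124 a white block 46 mm along x by 34 mm along y with flat sides: grip across the 34 mm. Its wide sides run along x; blue button on the -x side.
- stand: The microscope's stand, fixed: grey foot plate 105 x 90 x 8 mm with a black block 70 x 62 mm on it, top at 38 mm. Origin: centre of the underside. The nose stands in a round pocket 32 mm wide and 24 mm deep (pocket floor 14 mm above the bench); the microscope lifts straight up and out.
- tray: Blue plastic job tray, fixed, with a few parts in it. Origin on the bench; an open box 125 mm (x) by 130 mm (y), 35 mm high, from x = -45 to +80 mm, and in front of it (to -x) the sloping ticket panel, out to x = -100 mm.
- ticket: White ticket, 50 mm (x) by 80 mm (y), 26 mm black square code in its middle, orange strip to +y, on a blue panel 60 x 104 mm that slopes down from the tray's front (-x), 0.5 rad from level; fixed. Origin: middle of the code on the paper's face, 21 mm above the bench, 72 mm from the tray's origin along its -x. z is the face's outward normal, x up the slope, y along the tray's y.
- vise: Engraver's ball vise, heavy and fixed: dark steel ball 76 mm across in a black rubber ring 96 mm across; steel jaws on top, their upper face at 84 mm; four brass pins up to 92 mm clasp the brooch's ends. Origin: centre of the underside.
- brooch: Brass bar brooch, 48 mm long (its x), 18 mm wide (its y), with a domed red stone 16 mm across in the middle and a small white one on either side, clamped level in the vise. Origin: top of the red stone, over the vise's centre, 96 mm above the bench, the highest point of vise and brooch. z is up.
- manifold: Gas pipes of the bench, fixed: a copper and a black pipe side by side, 440 mm along its x, on three valved risers with red levers; 85 mm across in all, highest point (two brass caps) 127 mm above the bench. Origin: on the bench, under the middle. It stands between the tray and stand (on the robot's right) and the vise (on its left).
- bottle: Clear water bottle, white cap, 64 mm diameter, 194 mm tall, loose. Origin: centre of the underside. To be left alone.
- notebook: Wire-bound notebook, 148 x 105 mm, 15 mm thick, loose. Origin: centre of the underside. To be left alone.
- hammer: Small chasing hammer lying along its x, 215 mm long, head (+x end) 27 mm high, loose. Origin: on the bench, about mid handle. To be left alone.
- file: Flat file with dark wooden handle lying along its x, 210 mm long, 20 mm high, loose. Origin: on the bench, mid length. To be left alone.
- brushpot: White pot 72 mm across, 90 mm tall, with three brushes up to 160 mm, loose. Origin: centre of the underside. To be left alone.
- pliers: Pliers with green handles, 145 mm long, 14 mm high, loose. Origin: on the bench, under the pivot. To be left alone.
- woodplug: Tapered wooden plug standing upright, 34 mm foot, 42 mm tall, loose. Origin: centre of the underside. To be left alone.
Mind the look-alikes: they are no part of the job. Leave any green or orange look-alike of the stand alone.

How it is judged:
By the outcome, as a careful person would: the job done as asked, in the order asked, and still so for the second after the job is handed in, while the arm keeps its last pose, push and grip.
It also fails if it takes over 51 s, if anything falls off the work surface, if the arm or the gripper's body presses on something with over 40 N, if the wrist force passes 120 N, or if a joint passes its speed limit or range.

## Robot

A 6-joint arm with a two-finger parallel gripper is mounted at the origin on the work surface. World frame = base frame: x ahead of the robot, y to its left, z up, the work surface at z = 0. Lengths are in m, angles in rad, forces in N, time in s.
With the tool pointing down it reaches from about 0.25 to 0.775 m from the base axis. Payload 4 kg.
Tool frame: the origin (TCP) lies midway between the tips of the shut fingers; the grasp point (between the pads) lies 19 mm behind it (robot.tcp_to_grasp is the distance from the TCP to the grasp point, in m); z points along the fingers, x is the direction in which the jaws open and shut, and the axes are right-handed (so a half turn about z gives the same grasp; the last joint's range is limited). The gripper opens to 94 mm and grips with 3 to 60 N. Pads are 16 mm wide; open, the fingers measure 119 mm over their backs; the gripper's body (75 mm by 177 mm) begins 78 mm behind the grasp point.
Start: joints at [1.123, 0.087, 1.371, -0, 1.684, -0.103], TCP at [0.186, 0.518, 0.206] pointing down, gripper open.
Joint ranges: [-3.1, 3.1], [-0.76, 2.03], [0.27, 2.55], [-1.08, 4.22], [0.17, 2.65], [-2.57, 2.57]. Speed limits (rad/s): [2.79, 2.79, 3.14, 3.14, 3.14, 3.14].

## Interface

Orientations are given as [roll, pitch, yaw] about the fixed x, y, z axes, in that order (R = Rz(yaw) Ry(pitch) Rx(roll)).
In Python, from bench import get_obs, vision, robot gives the robot as it stands.
- The arm moves only by the tool servo_tool, never from a script. Its argument "targets" is text: rows parted by semicolons, each of 7 numbers parted by spaces: the opening, from 0 (shut) to 1 (fully open), then the shift along the tool's x, y, z as a fraction of full scale, then the turn, a rotation vector about the tool's x, y, z as a fraction of full scale. A call has 1 to 12 rows; each row is the pose to reach, as a shift and turn from the pose commanded when the call began, along the tool's axes at that moment, turning the shorter way round; what a row does not reach only later rows make up. Full scale, the value 1, is 0.25 m for a shift and pi rad for a turn. A row lasts 1/12 s, in which the tool goes at most 41.7 mm and 7.16 degrees, less where a joint would pass 70% of its speed; a pose out of reach is approached as far as the arm can. A call with a number of a shift or a turn outside -1 to 1 is refused whole. A call with a gripper value outside its range is refused whole. The fingers move at their own pace and stop on an object; the grip force is fixed at half the most. Time passes only in rows, so rows that repeat a pose let the fingers close. It gives the time, the measured TCP pose, the force and the opening at its end, in the units of the state.
- get_obs(): the state, without advancing time (a new reading comes with each control period).
- vision.snapshot(name): name is "scene" or "top" or "wrist"; returns a dict with "image" (384x512x3 uint8, red, green, blue), "mtx" (3x3 intrinsics, pixels), "world_from_camera" (4x4, takes a point from camera to world coordinates); the wrist camera has in their place "T_tool_cam" (4x4, takes a point from camera to tool coordinates, whose origin is the TCP and whose axes are the tool frame's). Camera axes: x right, y down, z forward; pixel columns grow to the right and rows downward; lengths in m; the calibration is good to about 2 mm. A picture is of the moment at which its call begins: read the wrist's pose just before it. There is no depth.
- robot.close_job(): hands the job in, once; it reports no verdict.
The state is a dict: "time": time; "joint_positions": joint angles; "qvel": joint speeds; "joint_torque": joint torques, N m; "tool_pos": TCP position; "ee_rot": TCP orientation; "wrist_force": force on the tool from outside, world axes, zero at the start; "wrist_torque": the same for the moment, N m; "width": finger opening in m.
Only numpy, scipy, OpenCV 4.12 (cv2) and the standard library are available. Lean on these libraries where they do the work, as an engineer would, in place of code of your own. Each camera call takes 0.05 s, during which the arm holds its last target.

## Working session

There is one attempt and no reset: what is moved stays moved. The work goes in short steps, Python scripts to look and compute and a tool call to move; the robot and the scene stay as the last step left them, time stands still between calls to the robot, and variables do not carry over. Pictures are saved under pics/ and viewed, and the job is handed in when it is done.

Besides the shell and the picture viewer there is one more tool, called after "Request:" as name(argument=value, ...) on one line, values as JSON. servo_tool: Moves the arm, as the interface text tells. Its arguments: {"type":"object","properties":{"targets":{"type":"string"}},"required":["targets"]}

```bash
ls; mkdir -p pics; python3 - <<'E'
from bench import get_obs, vision, robot
import cv2, numpy as np, pickle
o=get_obs(); print(o); print(robot.tcp_to_grasp)
d={}
for n in ["scene","top","wrist"]:
    s=vision.snapshot(n); d[n]=s
    cv2.imwrite(f"pics/a_{n}.png",s["image"][:,:,::-1])
    print(n,s["mtx"].tolist(),np.round(s.get("world_from_camera",s.get("T_tool_cam")),4).tolist())
pickle.dump((o,d),open("a.pkl","wb"))
E
```

```text
pics
{'time': 0.0, 'joint_positions': array([ 1.12288782e+00,  8.79451244e-02,  1.37221801e+00,  4.17337553e-07,
        1.68356486e+00, -1.03096828e-01]), 'qvel': array([-0.00112392, -0.00029073,  0.0016349 ,  0.00076524,  0.00052414,
        0.00144221]), 'joint_torque': array([ 1.06619533e-03, -3.40179420e+01, -3.02431297e+01,  7.19573814e-02,
        3.27373808e-02, -1.61691632e-04]), 'tool_pos': array([0.18568387, 0.51714816, 0.20432794]), 'ee_rot': array([-3.14137248e+00,  2.12395860e-03,  1.22598493e+00]), 'wrist_force': array([ 0.99224174, -0.4143537 ,  0.19995314]), 'wrist_torque': array([0.02173783, 0.00516374, 0.03095183]), 'width': 0.09402367738588156}
0.0188
scene [[430.07839338674125, 0.0, 253.07354322397828], [0.0, 430.07839338674125, 193.1223302284179], [0.0, 0.0, 1.0]] [[-0.6032, 0.571, -0.5568, 1.3279], [0.7976, 0.4248, -0.4283, 0.5997], [-0.008, -0.7024, -0.7117, 1.1072], [0.0, 0.0, 0.0, 1.0]]
top [[410.5027412049311, 0.0, 255.16026720860734], [0.0, 410.5027412049311, 191.82318245222962], [0.0, 0.0, 1.0]] [[-0.0284, -0.9989, 0.0381, 0.4823], [-0.9995, 0.0279, -0.0139, 0.0005], [0.0128, -0.0385, -0.9992, 1.2494], [0.0, 0.0, 0.0, 1.0]]
wrist [[311.68656808670517, 0.0, 254.39716351714927], [0.0, 311.68656808670517, 196.73201565627815], [0.0, 0.0, 1.0]] [[1.0, -0.0, 0.0007, 0.0004], [-0.0002, 0.9671, 0.2543, -0.0738], [-0.0007, -0.2543, 0.9671, -0.1785], [0.0, 0.0, 0.0, 1.0]]
```

View pics/a_scene.png

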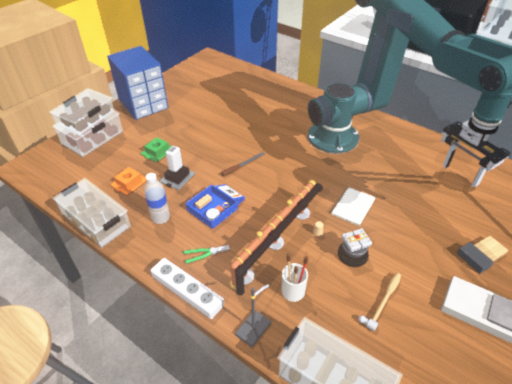

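View pics/a_top.png

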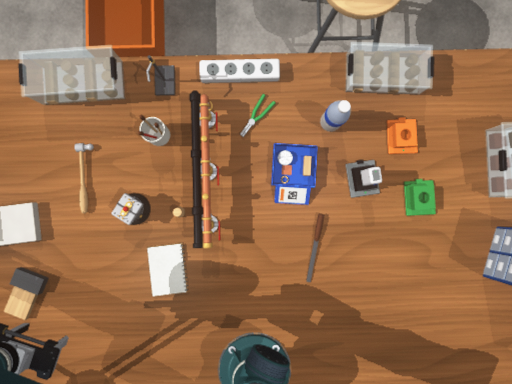

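View pics/a_wrist.png

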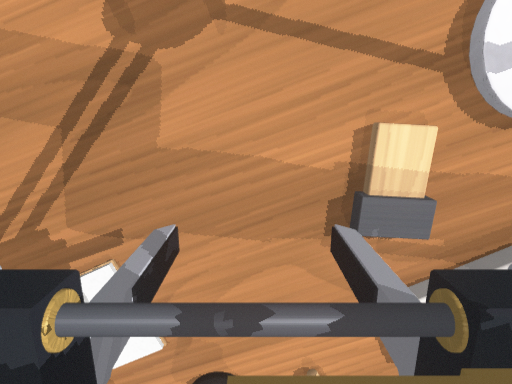

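```bash
cat > h.py <<'E'
import numpy as np, cv2, pickle
from scipy.spatial.transform import Rotation as R
def ray(s,u,v,T=None):
    T=s["world_from_camera"] if T is None else T
    d=np.linalg.inv(s["mtx"])@np.array([u,v,1.]); return T[:3,3],T[:3,:3]@d
def onplane(s,u,v,z,T=None):
    o,d=ray(s,u,v,T); return o+d*(z-o[2])/d[2]
def proj(s,p,T=None):
    T=s["world_from_camera"] if T is None else T
    c=np.linalg.inv(T)@np.append(p,1); q=s["mtx"]@c[:3]; return q[:2]/q[2]
def tri(rs):
    A=np.zeros((3,3));b=np.zeros(3)
    for o,d in rs:
        d=d/np.linalg.norm(d);P=np.eye(3)-np.outer(d,d);A+=P;b+=P@o
    x=np.linalg.solve(A,b); return x,[np.linalg.norm(np.cross(x-o,d/np.linalg.norm(d))) for o,d in rs]
def Ttool(o):
    T=np.eye(4);T[:3,:3]=R.from_euler('xyz',o["ee_rot"]).as_matrix();T[:3,3]=o["tool_pos"];return T
E
python3 - <<'E'
from h import *
o,d=pickle.load(open("a.pkl","rb"))
im=d["top"]["image"][:,:,::-1]
a=cv2.resize(im[130:230,260:450],None,fx=4,fy=4,interpolation=cv2.INTER_CUBIC);cv2.imwrite("pics/b1.png",a)
a=cv2.resize(im[80:260,80:260],None,fx=3.3,fy=3.3,interpolation=cv2.INTER_CUBIC);cv2.imwrite("pics/b2.png",a)
im=d["scene"]["image"][:,:,::-1]
a=cv2.resize(im[130:260,130:290],None,fx=4,fy=4,interpolation=cv2.INTER_CUBIC);cv2.imwrite("pics/b3.png",a)
E
```

```text
(no output)
```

View pics/b1.png

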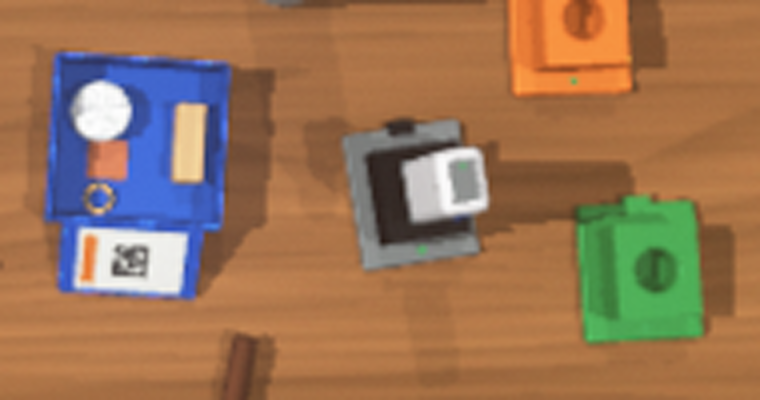

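View pics/b2.png

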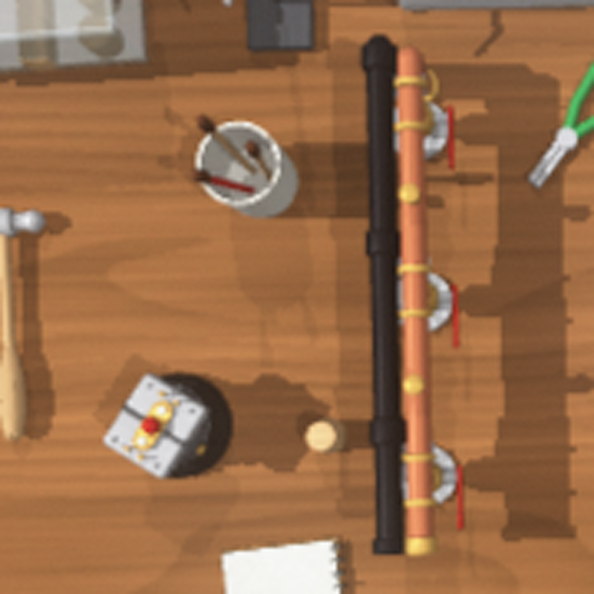

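View pics/b3.png

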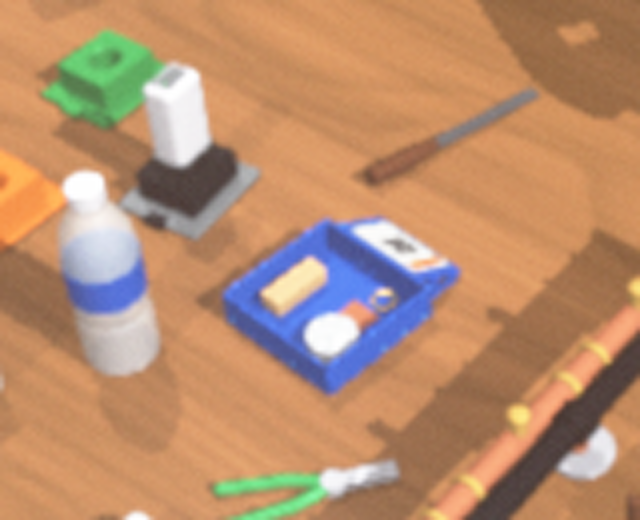

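```bash
python3 - <<'E'
from h import *
o,d=pickle.load(open("a.pkl","rb"))
t=d["top"]; sc=d["scene"]
for n,u,v,z in [("micro",375.75,175.25,.138),("code",292.5,195.2,.021),("stone",125.2,208.8,.096),
 ("pipe cap top",80+410/3.3,80+192/3.3,.127),("cap2",80+414/3.3,80+385/3.3,.127),("pipe end near",80+420/3.3,80+545/3.3,.1),("pipeendfar",80+408/3.3,80+50/3.3,.1),("bottle",344,106,.194),("pot",153,127,.09)]:
    p=onplane(t,u,v,z); print(n,p.round(4),"scene px",proj(sc,p).round(1))
E
```

```text
micro [ 0.5606 -0.3446  0.138 ] scene px [173.2 148.3]
code [ 0.5158 -0.1282  0.021 ] scene px [230.1 190.3]
stone [0.4889 0.3491 0.096 ] scene px [357.5 234.6]
pipe cap top [0.6763 0.1205 0.127 ] scene px [259.4 231.5]
cap2 [0.5156 0.121  0.127 ] scene px [289.9 199.9]
pipe end near [0.3813 0.122  0.1   ] scene px [311.9 182.4]
pipeendfar [0.8032 0.1222 0.1   ] scene px [233.1 265.8]
bottle [ 0.7394 -0.2515  0.194 ] scene px [151.6 175.1]
pot [0.7184 0.2687 0.09  ] scene px [293.  273.7]
```

```bash
cat >> h.py <<'E'
def frac(o,p,yaw=None,Rm=None):
    """fractions for servo_tool from current measured pose to TCP p with tool down at yaw, or rotation Rm"""
    T=Ttool(o)
    if Rm is None: Rm=R.from_euler('xyz',[np.pi,0,yaw]).as_matrix()
    s=T[:3,:3].T@(np.array(p)-T[:3,3])/.25
    r=R.from_matrix(T[:3,:3].T@Rm).as_rotvec()/np.pi
    return np.round(s,4),np.round(r,4)
E
python3 - <<'E'
from h import *
from bench import get_obs
o=get_obs(); print(frac(o,[.489,.349,.25],1.0))
E
```

```text
(array([-0.2238,  1.3692, -0.1815]), array([-0.    ,  0.0005,  0.0719]))
```

Request:
servo_tool(targets="1 -0.15 0.95 -0.18 0 0 0.07;1 -0.15 0.95 -0.18 0 0 0.07;1 -0.15 0.95 -0.18 0 0 0.07;1 -0.15 0.95 -0.18 0 0 0.07;1 -0.15 0.95 -0.18 0 0 0.07;1 -0.15 0.95 -0.18 0 0 0.07")

```text
time: 0.65
tool_pos: [0.3986, 0.4005, 0.2507]
ee_rot: [3.141, 0.0, 1.005]
wrist_force: [0.9, 1.1, 0.9]
width: 0.0941
```

```bash
python3 - <<'E'
from h import *
from bench import get_obs
o=get_obs(); print(o["tool_pos"],o["ee_rot"]);print(frac(o,[.489,.349,.25],1.0))
E
```

```text
[0.39864609 0.40045616 0.25065043] [3.14123058e+00 1.47303470e-04 1.00526766e+00]
(array([0.0199, 0.4154, 0.0027]), array([0.0001, 0.    , 0.0017]))
```

Request:
servo_tool(targets="1 0.02 0.42 0 0 0 0;1 0.02 0.42 0 0 0 0;1 0.02 0.42 0 0 0 0;1 0.02 0.42 0 0 0 0;1 0.02 0.42 0 0 0 0")

```text
time: 1.07
tool_pos: [0.4887, 0.3492, 0.2494]
ee_rot: [-3.14, 0.002, 1.004]
wrist_force: [-0.1, 0.5, 0.1]
width: 0.094
```

```bash
cat > snap.py <<'E'
import sys
from h import *
from bench import get_obs, vision
o=get_obs(); s=vision.snapshot("wrist"); o2=get_obs()
print(o["tool_pos"].round(4),o["ee_rot"].round(4),np.abs(o["qvel"]).max().round(4),o2["time"],o["width"])
n=sys.argv[1]
pickle.dump((o,s),open(n+".pkl","wb")); cv2.imwrite(f"pics/{n}.png",s["image"][:,:,::-1])
E
python3 snap.py w1
```

```text
[0.4887 0.3492 0.2494] [-3.1402e+00  1.5000e-03  1.0037e+00] 0.043 1.1167 0.09401005100567034
```

View pics/w1.png

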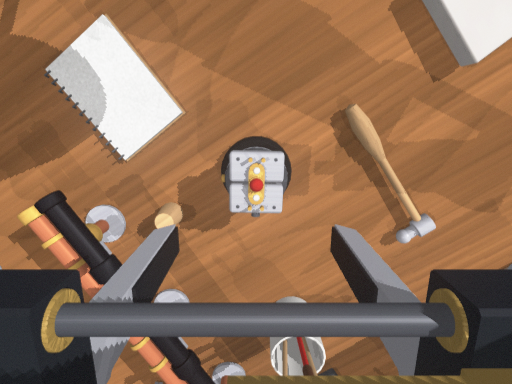

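```bash
python3 - <<'E'
from h import *
o,s=pickle.load(open("w1.pkl","rb"))
im=s["image"]; T=Ttool(o)@s["T_tool_cam"]
c=cv2.resize(im[125:225,205:305],None,fx=6,fy=6,interpolation=cv2.INTER_CUBIC)
cv2.imwrite("pics/w1z.png",c[:,:,::-1])
hsv=cv2.cvtColor(im,cv2.COLOR_RGB2HSV).astype(int)
roi=np.zeros(im.shape[:2],bool); roi[145:220,225:290]=1
H,S,V=hsv[...,0],hsv[...,1],hsv[...,2]
red=roi&((H<6)|(H>172))&(S>150)&(V>80)
v,u=np.nonzero(red); print("red",len(u),u.mean(),v.mean(),onplane(s,u.mean(),v.mean(),.094,T))
yel=roi&(H>15)&(H<35)&(S>90)&(V>120)
v,u=np.nonzero(yel); print("yel",len(u),u.mean(),v.mean(),u.min(),u.max(),v.min(),v.max())
P=np.array([onplane(s,a,b,.090,T)[:2] for a,b in zip(u,v)])
P0=P-P.mean(0); w,e=np.linalg.eigh(P0.T@P0); print("axis",np.arctan2(e[1,1],e[0,1]), P.mean(0), np.ptp(P0@e,axis=0))
E
```

```text
red 128 255.90625 184.5859375 [0.48968147 0.35097012 0.094     ]
yel 420 255.86904761904762 183.27619047619046 248 264 158 210
axis 2.546393525192901 [0.48931994 0.35116178] [0.01790706 0.0594298 ]
```

View pics/w1z.png

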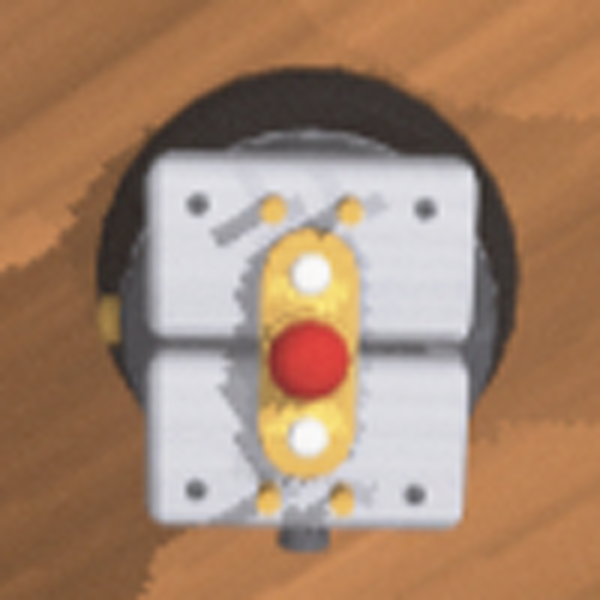

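```bash
python3 - <<'E'
from h import *
from bench import get_obs
o=get_obs(); print(frac(o,[.53,-.13,.27],1.57)); print(frac(o,[.51,.12,.26],1.57))
E
```

```text
(array([-1.5314,  1.1709, -0.0808]), array([-0.0005,  0.0002, -0.1797]))
(array([-0.7297,  0.5678, -0.0407]), array([-0.0005,  0.0002, -0.1797]))
```

Request:
servo_tool(targets="1 -0.77 0.59 -0.05 0 0 -0.09;1 -0.77 0.59 -0.05 0 0 -0.09;1 -0.77 0.59 -0.05 0 0 -0.09;1 -0.77 0.59 -0.05 0 0 -0.09;1 -0.77 0.59 -0.05 0 0 -0.09;1 -0.77 0.59 -0.05 0 0 -0.09")

```text
time: 1.62
tool_pos: [0.5085, 0.1082, 0.2636]
ee_rot: [3.141, -0.001, 1.292]
wrist_force: [0.8, 0.0, 0.9]
width: 0.0941
```

```bash
python3 - <<'E'
from h import *
from bench import get_obs
o=get_obs(); print(frac(o,[.53,-.13,.27],1.57))
E
```

```text
(array([-0.8924,  0.3452, -0.0259]), array([ 0.0003, -0.0002, -0.0886]))
```

Request:
servo_tool(targets="1 -0.9 0.34 -0.03 0 0 -0.09;1 -0.9 0.34 -0.03 0 0 -0.09;1 -0.9 0.34 -0.03 0 0 -0.09;1 -0.9 0.34 -0.03 0 0 -0.09;1 -0.9 0.34 -0.03 0 0 -0.09;1 -0.9 0.34 -0.03 0 0 -0.09;1 -0.9 0.34 -0.03 0 0 -0.09;1 -0.9 0.34 -0.03 0 0 -0.09")

```text
time: 2.28
tool_pos: [0.5284, -0.1314, 0.2703]
ee_rot: [-3.141, -0.001, 1.57]
wrist_force: [-0.4, 0.7, -0.2]
width: 0.094
```

```bash
python3 snap.py w2; python3 - <<'E'
from h import *
from bench import get_obs
o=get_obs(); print(frac(o,[.5606,-.3446,.29],1.57))
E
```

```text
[ 0.5284 -0.1314  0.2703] [-3.1412e+00 -1.0000e-03  1.5699e+00] 0.0525 2.3333 0.09402308336458394
(array([-0.8582,  0.1271, -0.0791]), array([-0.    , -0.0004,  0.0007]))
```

View pics/w2.png

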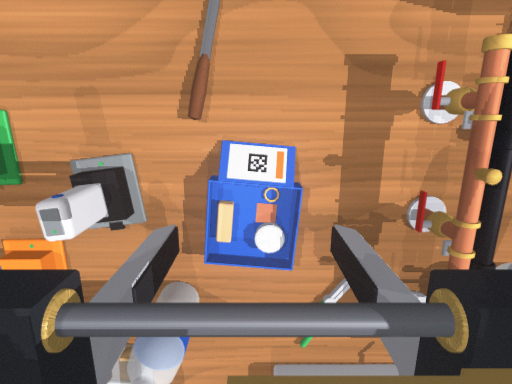

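Request:
servo_tool(targets="1 -0.86 0.13 -0.08 0 0 0;1 -0.86 0.13 -0.08 0 0 0;1 -0.86 0.13 -0.08 0 0 0;1 -0.86 0.13 -0.08 0 0 0;1 -0.86 0.13 -0.08 0 0 0;1 -0.86 0.13 -0.08 0 0 0;1 -0.86 0.13 -0.08 0 0 0")

```text
time: 2.92
tool_pos: [0.5622, -0.3464, 0.2892]
ee_rot: [-3.14, -0.001, 1.571]
wrist_force: [-0.5, 0.0, -1.1]
width: 0.094
```

```bash
python3 snap.py w3; python3 - <<'E'
from h import *
o,s=pickle.load(open("w2.pkl","rb"))
im=s["image"]
c=cv2.resize(im[130:280,195:315],None,fx=4,fy=4,interpolation=cv2.INTER_CUBIC);cv2.imwrite("pics/w2z.png",c[:,:,::-1])
o,s=pickle.load(open("w3.pkl","rb"))
im=s["image"]
c=cv2.resize(im[100:300,170:340],None,fx=3,fy=3,interpolation=cv2.INTER_CUBIC);cv2.imwrite("pics/w3z.png",c[:,:,::-1])
E
```

```text
[ 0.5622 -0.3464  0.2892] [-3.1404e+00 -1.3000e-03  1.5713e+00] 0.0491 2.9667 0.0940389516573189
```

View pics/w2z.png

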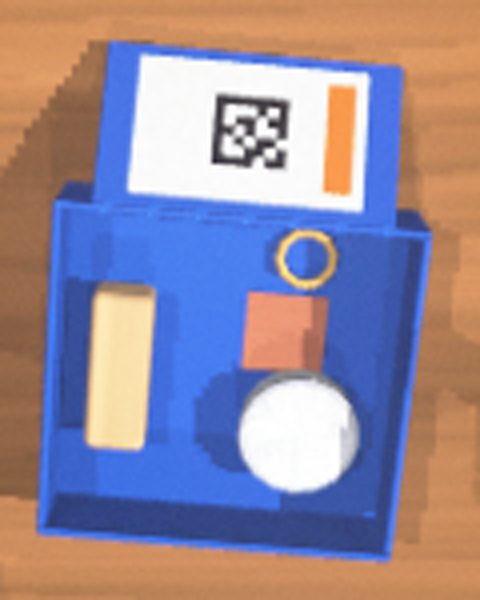

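View pics/w3.png

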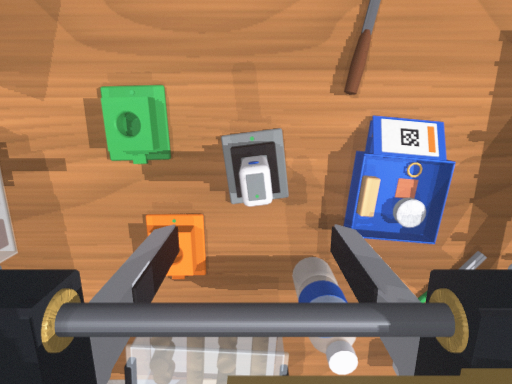

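View pics/w3z.png

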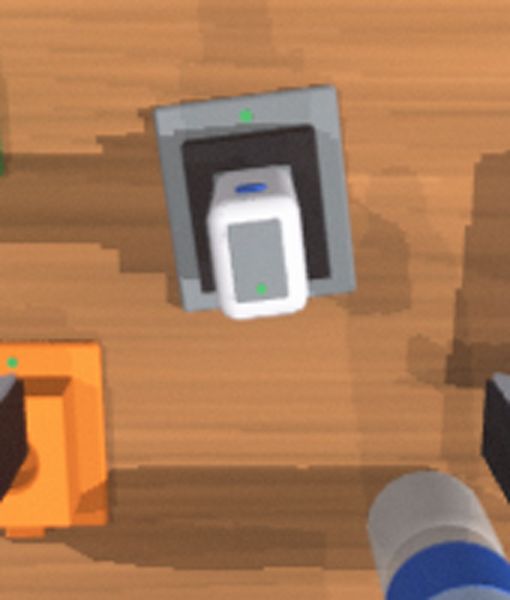

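```bash
python3 - <<'E'
from h import *
o,s=pickle.load(open("w3.pkl","rb")); T=Ttool(o)@s["T_tool_cam"]
def w(pts,f,u0,v0,z,s=s,T=T):
    return np.array([onplane(s,u0+(a+.5)/f-.5,v0+(b+.5)/f-.5,z,T) for a,b in pts])
for nm,p,z in [("screen",[(229,222),(281,219),(288,298),(236,303)],.138),("top",[(210,207),(298,204),(308,312),(225,318)],.136),("foot",[(155,108),(335,86),(355,290),(187,311)],.008)]:
    q=w(p,3,170,100,z)[:,:2]; print(nm,q.mean(0).round(4), [np.linalg.norm(q[i]-q[(i+1)%4]).round(4) for i in range(4)])
    for i in range(4):
        e=q[(i+1)%4]-q[i]; print("   ang",np.degrees(np.arctan2(e[1],e[0])).round(1))
o,s=pickle.load(open("w2.pkl","rb")); T=Ttool(o)@s["T_tool_cam"]
# ticket: iterate plane: normal from yaw
P0=onplane(s,*[195+252/4-.4+.0,130+131/4-.4],.021,T)
px=lambda pts:[(195+(a+.5)/4-.5,130+(b+.5)/4-.5) for a,b in pts]
white=px([(142,54),(370,73),(362,212),(128,192)]); code=px([(215,95),(290,99),(284,166),(211,162)])
c=np.mean(code,0); P0=onplane(s,*c,.021,T); psi=0.
for k in range(5):
    n=np.array([-np.sin(.5)*np.cos(psi),-np.sin(.5)*np.sin(psi),np.cos(.5)])
    def hit(u,v):
        a,d=ray(s,u,v,T); return a+d*(n@(P0-a))/(n@d)
    W=np.array([hit(*x) for x in white]); C=np.array([hit(*x) for x in code])
    ey=(W[1]-W[0]+W[2]-W[3]); psi=np.arctan2(-ey[0],ey[1])
print("code ctr",P0,C.mean(0),"white ctr",W.mean(0),"psi",psi)
print([np.linalg.norm(W[i]-W[(i+1)%4]).round(4) for i in range(4)],[np.linalg.norm(C[i]-C[(i+1)%4]).round(4) for i in range(4)])
ex=W[0]-W[3]+W[1]-W[2];print("slope edge",ex/np.linalg.norm(ex))
E
```

```text
screen [ 0.5637 -0.344 ] [np.float64(0.0186), np.float64(0.0294), np.float64(0.0191), np.float64(0.0301)]
   ang 93.4
   ang 5.4
   ang -84.3
   ang -175.5
top [ 0.5643 -0.3433] [np.float64(0.0315), np.float64(0.0404), np.float64(0.0307), np.float64(0.0417)]
   ang 92.0
   ang 6.0
   ang -85.7
   ang -173.0
foot [ 0.5632 -0.3433] [np.float64(0.0874), np.float64(0.1021), np.float64(0.0863), np.float64(0.1029)]
   ang 96.9
   ang 7.0
   ang -82.6
   ang -172.4
code ctr [ 0.51805309 -0.12670128  0.021     ] [ 0.51797974 -0.12668318  0.02095923] white ctr [ 0.5184666  -0.12641671  0.02121178] psi -0.08560005873742496
[np.float64(0.08), np.float64(0.0509), np.float64(0.0798), np.float64(0.0505)] [np.float64(0.0261), np.float64(0.0246), np.float64(0.025), np.float64(0.0245)]
slope edge [-0.87405962  0.0785738  -0.4794225 ]
```

```bash
python3 - <<'E'
from h import *
from bench import get_obs
o=get_obs(); print(frac(o,[.563,-.3437,.085],1.66), o["joint_positions"].round(3))
E
```

```text
(array([0.0015, 0.0038, 0.8194]), array([-0.0002, -0.0006, -0.0276])) [-6.360e-01  3.450e-01  8.990e-01  1.000e-03  1.900e+00 -2.209e+00]
```

Request:
servo_tool(targets="1 0.002 0.004 0.1 0 0 -0.028;1 0.002 0.004 0.22 0 0 -0.028;1 0.002 0.004 0.34 0 0 -0.028;1 0.002 0.004 0.46 0 0 -0.028;1 0.002 0.004 0.58 0 0 -0.028;1 0.002 0.004 0.68 0 0 -0.028;1 0.002 0.004 0.76 0 0 -0.028;1 0.002 0.004 0.82 0 0 -0.028;1 0.002 0.004 0.82 0 0 -0.028")

```text
time: 3.72
tool_pos: [0.5611, -0.3402, 0.0816]
ee_rot: [-3.136, -0.006, 1.664]
wrist_force: [-1.0, 0.7, -0.8]
width: 0.0944
```

```bash
python3 snap.py w4
```

```text
[ 0.5611 -0.3402  0.0816] [-3.1363 -0.0062  1.6637] 0.0662 3.7667 0.09441702288697534
```

View pics/w4.png

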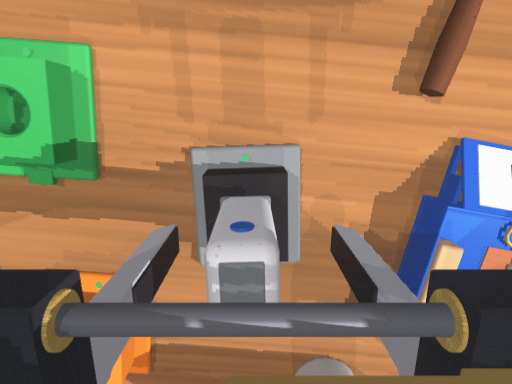

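Request:
servo_tool(targets="1 0 0 0 0 0 0;1 0 0 0 0 0 0")

```text
time: 3.93
tool_pos: [0.5638, -0.3449, 0.0881]
ee_rot: [3.138, 0.002, 1.661]
wrist_force: [-0.4, -0.4, -0.6]
width: 0.0942
```

```bash
python3 - <<'E'
from h import *
from bench import get_obs
o=get_obs(); print(o["tool_pos"],o["ee_rot"],frac(o,[.563,-.344,.085],1.66), np.abs(o["qvel"]).max())
o,s=pickle.load(open("w4.pkl","rb")); T=Ttool(o)@s["T_tool_cam"]
for u,v in [(219,262),(265,262)]: print(onplane(s,u,v,.138,T))
for u,v in [(193,148),(300,145),(299,263)]: print(onplane(s,u,v,.008,T))
E
```

```text
[ 0.56380709 -0.34485099  0.08814461] [3.13845220e+00 2.26971999e-03 1.66130464e+00] (array([ 0.0037, -0.0029,  0.0126]), array([0.001 , 0.0007, 0.0004])) 0.013361952041584918
[ 0.55023958 -0.35640781  0.138     ]
[ 0.5484773  -0.33675651  0.138     ]
[ 0.51759593 -0.39279356  0.008     ]
[ 0.50729217 -0.30743482  0.008     ]
[ 0.61014062 -0.29493064  0.008     ]
```

Request:
servo_tool(targets="0 0 0 0 0 0 0;0 0 0 0 0 0 0;0 0 0 0 0 0 0;0 0 0 0 0 0 0;0 0 0 0 0 0 0;0 0 0 0 0 0 0;0 0 0 0 0 0 0;0 0 0 0 0 0 0")

```text
time: 4.6
tool_pos: [0.5624, -0.3458, 0.0853]
ee_rot: [-3.142, -0.0, 1.659]
wrist_force: [0.6, 0.6, 0.5]
width: 0.0442
```

```bash
python3 snap.py w5
```

```text
[ 0.5624 -0.3458  0.0853] [-3.1415e+00 -2.0000e-04  1.6594e+00] 0.0018 4.65 0.04422281835332387
```

View pics/w5.png

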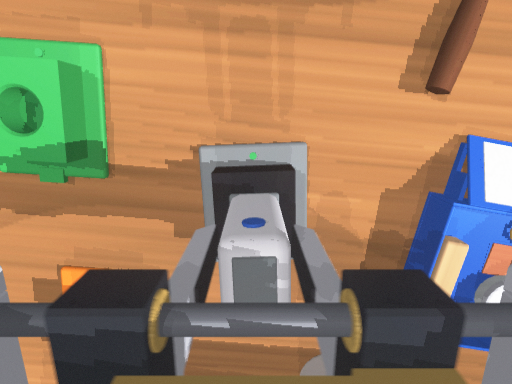

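Still closing (44 mm).

Request:
servo_tool(targets="0 0 0 0 0 0 0;0 0 0 0 0 0 0;0 0 0 0 0 0 0;0 0 0 0 0 0 0;0 0 0 0 0 0 0")

```text
time: 5.07
tool_pos: [0.5624, -0.3457, 0.0854]
ee_rot: [-3.142, -0.0, 1.659]
wrist_force: [0.4, -1.2, -0.9]
width: 0.0343
```

Request:
servo_tool(targets="0 0 0 -0.04 0 0 0;0 0 0 -0.1 0 0 0;0 0 0 -0.18 0 0 0;0 0 0 -0.28 0 0 0;0 0 0 -0.36 0 0 0;0 0 0 -0.4 0 0 0;0 0 0 -0.4 0 0 0;0 0 0 -0.4 0 0 0;0 0 0 -0.4 0 0 0;0 0 0 -0.4 0 0 0")

```text
time: 5.9
tool_pos: [0.5616, -0.3451, 0.1829]
ee_rot: [-3.138, -0.003, 1.66]
wrist_force: [-1.0, 0.4, -2.3]
width: 0.0339
```

```bash
python3 snap.py w6; python3 - <<'E'
from h import *
from bench import get_obs,vision
s=vision.snapshot("scene"); pickle.dump((get_obs(),s),open("s6.pkl","wb"))
im=s["image"][:,:,::-1]
cv2.imwrite("pics/s6.png",cv2.resize(im[90:240,130:290],None,fx=4,fy=4,interpolation=cv2.INTER_CUBIC))
E
```

```text
[ 0.5616 -0.3451  0.1829] [-3.1384e+00 -2.9000e-03  1.6595e+00] 0.0034 5.95 0.03385218126772145
```

View pics/w6.png

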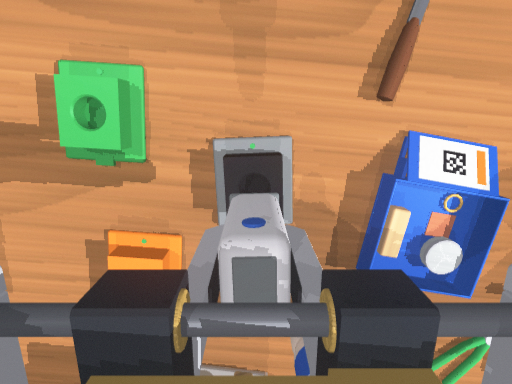

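View pics/s6.png

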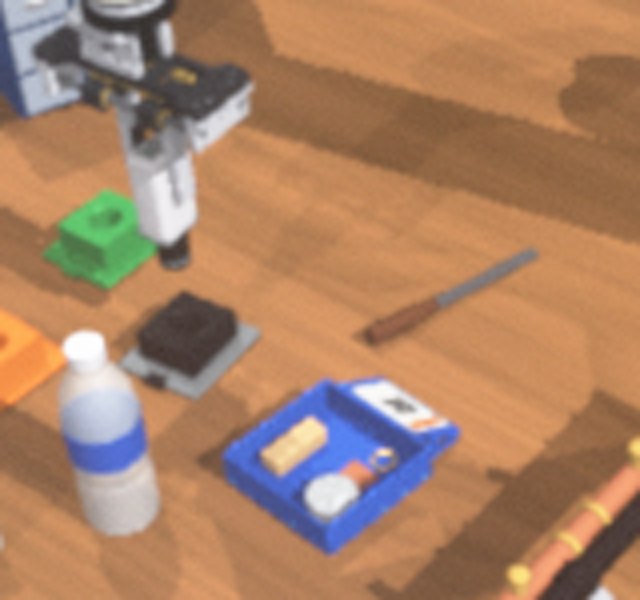

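```bash
python3 - <<'E'
from h import *
o,s=pickle.load(open("w6.pkl","rb"))
Tc=s["T_tool_cam"]
for dy in [-.002,0,.002]:
    print(dy,[proj(s,[x,y+dy,-.0526],Tc).round(1).tolist() for x,y in [(-.0095,-.0148),(.0095,-.0148),(-.015,-.023),(.015,-.023)]], proj(s,[0,-.023+dy,-.03],Tc).round(1))
im=s["image"]
c=cv2.resize(im[180:310,185:325],None,fx=5,fy=5,interpolation=cv2.INTER_CUBIC);cv2.imwrite("pics/w6z.png",c[:,:,::-1])
o,sc=pickle.load(open("s6.pkl","rb"))
T=Ttool(o)
for dy in [-.002,0,.002]:
    print(proj(sc,(T@[0,dy,.0714,1])[:3]))
E
```

```text
-0.002 [[231.8, 249.2], [275.3, 249.2], [218.7, 231.6], [288.4, 231.6]] [253.6 215.2]
0 [[231.9, 253.4], [275.2, 253.4], [218.8, 236.0], [288.2, 236.0]] [253.6 219. ]
0.002 [[232.0, 257.6], [275.1, 257.6], [219.0, 240.3], [288.1, 240.3]] [253.6 222.8]
[174.27592632 153.72932234]
[173.91928676 154.0388583 ]
[173.56209933 154.34886976]
```

View pics/w6z.png

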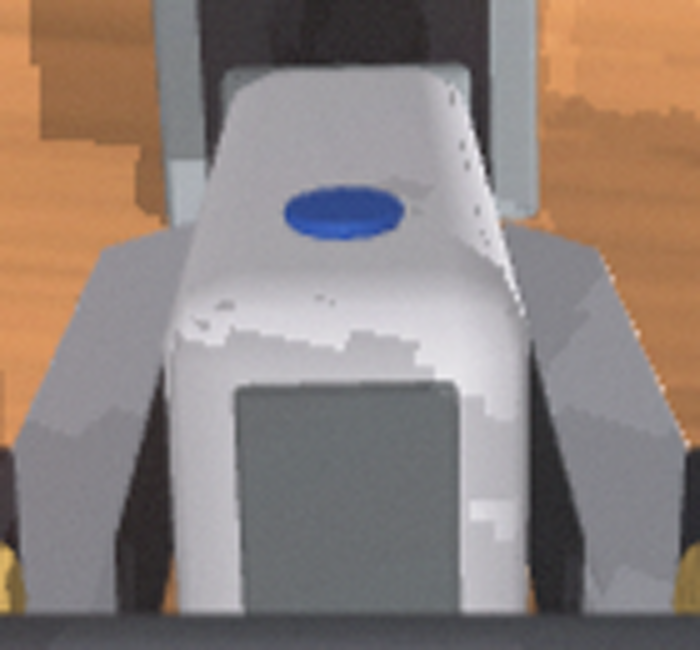

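```bash
cat >> h.py <<'E'
WIN=np.array([0,.0015,.0714])
def ticket_goal(dist,C=np.array([.5175,-.127,.021]),psi=-.0856):
    c,s=np.cos(.5),np.sin(.5); n=np.array([-s*np.cos(psi),-s*np.sin(psi),c]); ex=np.array([c*np.cos(psi),c*np.sin(psi),s])
    Rm=np.stack([np.cross(ex,-n),ex,-n],1); W=C+dist*n
    return W-Rm@WIN,Rm
E
python3 - <<'E'
from h import *
from bench import get_obs
o=get_obs(); p,Rm=ticket_goal(.09); print(p,np.linalg.det(Rm),frac(o,p,Rm=Rm))
E
```

```text
[ 0.43909248 -0.12027188  0.16192269] 1.0000000000000002 (array([ 0.9396, -0.409 ,  0.0892]), array([-0.1596, -0.0145,  0.0542]))
```

Request:
servo_tool(targets="0 0.06 -0.03 0 0 0 0;0 0.15 -0.06 0.01 -0.01 0 0.01;0 0.26 -0.11 0.02 -0.03 0 0.02;0 0.38 -0.16 0.03 -0.05 -0.005 0.03;0 0.5 -0.21 0.04 -0.08 -0.01 0.035;0 0.62 -0.27 0.06 -0.11 -0.01 0.04;0 0.74 -0.32 0.07 -0.13 -0.01 0.05;0 0.84 -0.37 0.08 -0.15 -0.0145 0.054;0 0.91 -0.4 0.09 -0.16 -0.0145 0.054;0 0.94 -0.41 0.09 -0.16 -0.0145 0.054;0 0.94 -0.41 0.09 -0.16 -0.0145 0.054;0 0.94 -0.41 0.09 -0.16 -0.0145 0.054")

```text
time: 7.0
tool_pos: [0.4401, -0.1212, 0.1638]
ee_rot: [2.636, 0.003, 1.486]
wrist_force: [0.3, -0.8, -1.5]
width: 0.0341
```

```bash
python3 snap.py w7; python3 - <<'E'
from h import *
from bench import get_obs
o=get_obs(); p,Rm=ticket_goal(.03); print(p,frac(o,p,Rm=Rm)); print(o["joint_positions"].round(2))
o,s=pickle.load(open("w7.pkl","rb")); T=Ttool(o)@s["T_tool_cam"]
print(proj(s,[.5175,-.127,.021],T))
E
```

```text
[ 0.4401 -0.1212  0.1638] [2.6365 0.0031 1.4861] 0.0371 7.05 0.03405042622381948
[ 0.46775269 -0.1227312   0.10926773] (array([ 0.0055, -0.0107,  0.2445]), array([0.0016, 0.0008, 0.0006]))
[-0.57 -0.51  2.03  0.24  1.18 -2.1 ]
[254.94742252 182.17511172]
```

View pics/w7.png

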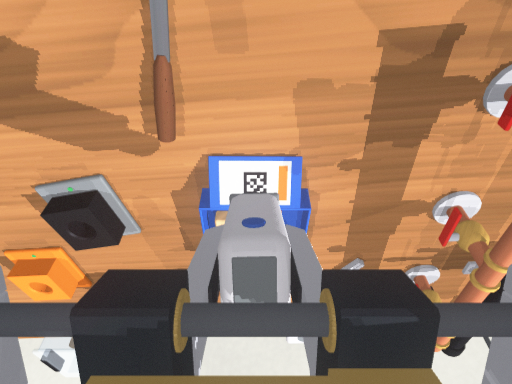

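Request:
servo_tool(targets="0 0.001 -0.002 0.03 0 0 0;0 0.002 -0.004 0.08 0 0 0;0 0.003 -0.006 0.13 0 0 0;0 0.004 -0.008 0.18 0.001 0 0;0 0.005 -0.01 0.22 0.001 0 0;0 0.005 -0.01 0.245 0.001 0 0;0 0.005 -0.01 0.245 0.001 0 0;0 0.005 -0.01 0.245 0.001 0 0;0 0.005 -0.01 0.245 0.001 0 0;0 0.005 -0.01 0.245 0.001 0 0")

```text
time: 7.88
tool_pos: [0.4674, -0.1223, 0.109]
ee_rot: [2.639, 0.002, 1.485]
wrist_force: [0.4, 0.5, -2.1]
width: 0.0339
```

```bash
python3 snap.py w8; python3 - <<'E'
from h import *
from bench import get_obs,vision
o=get_obs(); p,Rm=ticket_goal(.03); print(p,frac(o,p,Rm=Rm)); print(o["joint_positions"].round(2))
s=vision.snapshot("scene"); pickle.dump((get_obs(),s),open("s8.pkl","wb"))
im=s["image"][:,:,::-1]
cv2.imwrite("pics/s8.png",cv2.resize(im[90:240,170:330],None,fx=5,fy=4,interpolation=cv2.INTER_CUBIC))
print(proj(s,[.5175,-.127,.021]),proj(s,(Ttool(o)@np.append(WIN,1))[:3]))
E
```

```text
[ 0.4674 -0.1223  0.109 ] [2.6394e+00 2.3000e-03 1.4855e+00] 0.0109 7.9333 0.03390544334377272
[ 0.46775269 -0.1227312   0.10926773] (array([-0.0018,  0.0022,  0.0002]), array([0.0008, 0.0006, 0.0004]))
[-0.52 -0.4   2.07  0.24  1.02 -2.09]
[230.08404766 190.7352624 ] [232.71017663 183.35468148]
```

View pics/w8.png

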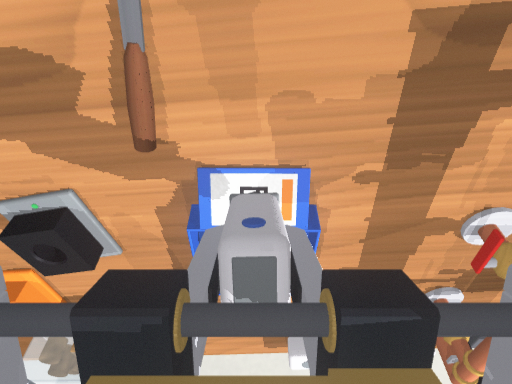

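View pics/s8.png

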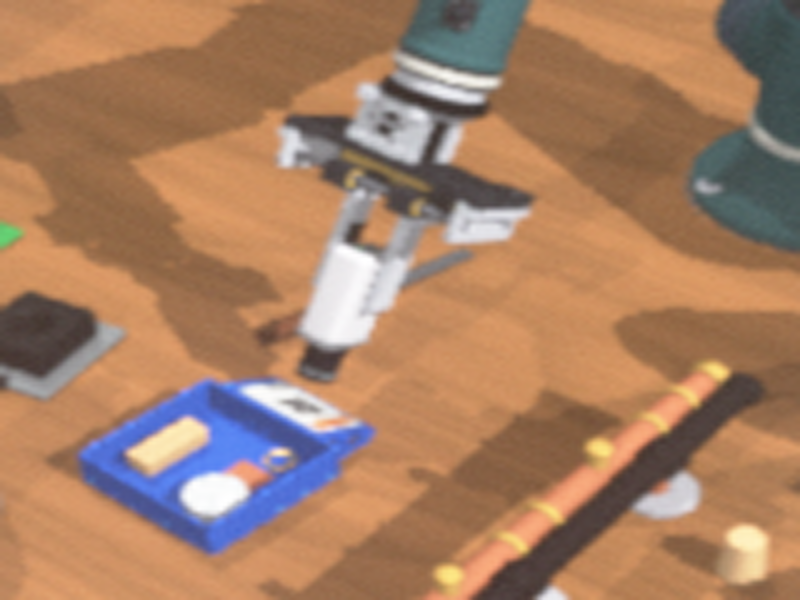

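Request:
servo_tool(targets="0 0 0 0 0 0 0;0 0 0 0 0 0 0;0 0 0 0 0 0 0;0 0 0 0 0 0 0;0 0 0 0 0 0 0;0 0 0 0 0 0 0;0 0 0 0 0 0 0;0 0 0 0 0 0 0;0 0 0 0 0 0 0;0 0 0 0 0 0 0;0 0 0 0 0 0 0;0 0 0 0 0 0 0")

```text
time: 8.98
tool_pos: [0.4669, -0.1219, 0.1081]
ee_rot: [2.641, 0.002, 1.486]
wrist_force: [0.0, 0.2, -2.1]
width: 0.0341
```

Request:
servo_tool(targets="0 0 0 0 0 0 0;0 0 0 0 0 0 0;0 0 0 0 0 0 0;0 0 0 0 0 0 0;0 0 0 0 0 0 0;0 0 0 0 0 0 0;0 0 0 0 0 0 0;0 0 0 0 0 0 0;0 0 0 0 0 0 0;0 0 0 0 0 0 0;0 0 0 0 0 0 0;0 0 0 0 0 0 0")

```text
time: 9.98
tool_pos: [0.4669, -0.1219, 0.1081]
ee_rot: [2.641, 0.002, 1.486]
wrist_force: [0.2, -0.1, -1.9]
width: 0.0339
```

Request:
servo_tool(targets="0 0 0 0 0 0 0;0 0 0 0 0 0 0;0 0 0 0 0 0 0;0 0 0 0 0 0 0;0 0 0 0 0 0 0;0 0 0 0 0 0 0;0 0 0 0 0 0 0;0 0 0 0 0 0 0;0 0 0 0 0 0 0;0 0 0 0 0 0 0;0 0 0 0 0 0 0;0 0 0 0 0 0 0")

```text
time: 10.98
tool_pos: [0.4669, -0.1219, 0.1081]
ee_rot: [2.641, 0.002, 1.486]
wrist_force: [0.2, 0.6, -1.4]
width: 0.0339
```

```bash
python3 - <<'E'
from h import *
from bench import get_obs,vision
o=get_obs(); p,Rm=ticket_goal(.03); print(o["time"],o["tool_pos"],frac(o,p,Rm=Rm)); 
print(frac(o,[.44,-.12,.20],1.486)); print(frac(o,[.47,-.11,.29],1.486))
E
```

```text
10.9833 [ 0.46690126 -0.12187168  0.10814417] (array([-0.0031,  0.0054, -0.0022]), array([0.0003, 0.0004, 0.0004]))
(array([-0.0023,  0.0819, -0.3741]), array([1.595e-01, 6.000e-04, 1.000e-04]))
(array([ 0.0471,  0.3567, -0.6341]), array([1.595e-01, 6.000e-04, 1.000e-04]))
```

Request:
servo_tool(targets="0 0 0 -0.03 0 0 0;0 0 0 -0.08 0 0 0;0 0 0 -0.16 0 0 0;0 0 0.02 -0.24 0.01 0 0;0 0.01 0.06 -0.32 0.03 0 0;0 0.02 0.12 -0.4 0.06 0 0;0 0.03 0.2 -0.48 0.09 0 0;0 0.04 0.27 -0.55 0.12 0 0;0 0.05 0.33 -0.6 0.145 0 0;0 0.05 0.36 -0.63 0.1595 0 0;0 0.05 0.36 -0.63 0.1595 0 0;0 0.05 0.36 -0.63 0.1595 0 0")

```text
time: 11.98
tool_pos: [0.4721, -0.1094, 0.2896]
ee_rot: [3.14, 0.002, 1.486]
wrist_force: [0.3, -0.4, -1.7]
width: 0.0344
```

```bash
cat >> h.py <<'E'
def brooch_goal(h,S=np.array([.4895,.3505,.096]),yaw=.978):
    Rm=R.from_euler('xyz',[np.pi,0,yaw]).as_matrix()
    return S+[0,0,h]-Rm@WIN,Rm
E
python3 - <<'E'
from h import *
from bench import get_obs,vision
o=get_obs(); print(frac(o,[.485,.11,.28],1.3)); p,Rm=brooch_goal(.1); print(p,frac(o,p,Rm=Rm)); print(o["joint_positions"].round(2))
E
```

```text
(array([ 0.879 , -0.0227,  0.0371]), array([0.0004, 0.0005, 0.0593]))
[0.48825593 0.35133802 0.2674    ] (array([ 1.8421, -0.0913,  0.0859]), array([0.0005, 0.0004, 0.1618]))
[-0.34 -0.06  1.36 -0.    1.85 -1.83]
```

Request:
servo_tool(targets="0 0.05 0 0 0 0 0.01;0 0.13 0 0 0 0 0.015;0 0.23 0 0 0 0 0.02;0 0.34 0 0 0 0 0.03;0 0.45 -0.01 0 0 0 0.04;0 0.56 -0.01 0 0 0 0.05;0 0.67 -0.01 0 0 0 0.06;0 0.78 -0.02 0 0 0 0.07;0 0.87 -0.02 0 0 0 0.08;0 0.94 -0.02 0 0 0 0.08;0 0.96 -0.02 0 0 0 0.08")

```text
time: 12.9
tool_pos: [0.4851, 0.1319, 0.2883]
ee_rot: [-3.141, 0.001, 1.237]
wrist_force: [-0.1, -0.6, -2.0]
width: 0.0343
```

```bash
python3 - <<'E'
from h import *
from bench import get_obs,vision
o=get_obs();  p,Rm=brooch_goal(.1); print(p,frac(o,p,Rm=Rm)); print(o["joint_positions"].round(2))
E
```

```text
[0.48825593 0.35133802 0.2674    ] (array([ 0.8334, -0.2756,  0.0832]), array([-0.0002,  0.0002,  0.0825]))
[ 0.15 -0.02  1.32 -0.    1.84 -1.08]
```

Request:
servo_tool(targets="0 0.05 -0.02 0 0 0 0.01;0 0.13 -0.04 0 0 0 0.02;0 0.23 -0.08 0 0 0 0.03;0 0.34 -0.11 0.01 0 0 0.04;0 0.45 -0.15 0.02 0 0 0.05;0 0.56 -0.19 0.03 0 0 0.06;0 0.67 -0.22 0.05 0 0 0.07;0 0.76 -0.25 0.07 0 0 0.08;0 0.81 -0.27 0.08 0 0 0.0825;0 0.833 -0.2755 0.083 0 0 0.0825;0 0.833 -0.2755 0.083 0 0 0.0825;0 0.833 -0.2755 0.083 0 0 0.0825")

```text
time: 13.9
tool_pos: [0.4904, 0.3481, 0.268]
ee_rot: [3.14, 0.002, 0.975]
wrist_force: [-0.4, -0.8, -2.0]
width: 0.0343
```

```bash
python3 snap.py w9; python3 - <<'E'
from h import *
from bench import get_obs,vision
for n in ["scene","top"]:
    s=vision.snapshot(n); o=get_obs(); pickle.dump((o,s),open(n+"9.pkl","wb"))
    im=s["image"][:,:,::-1]; c=[315,395,180,280] if n=="scene" else [75,175,160,260]
    cv2.imwrite(f"pics/{n}9.png",cv2.resize(im[c[2]:c[3],c[0]:c[1]],None,fx=6,fy=6,interpolation=cv2.INTER_CUBIC))
p,Rm=brooch_goal(.1); print(p,frac(o,p,Rm=Rm)); print(o["joint_positions"].round(2))
E
```

```text
[0.4904 0.3481 0.268 ] [3.1403e+00 2.2000e-03 9.7450e-01] 0.0104 13.95 0.03426191388787898
[0.48825593 0.35133802 0.2674    ] (array([ 0.0051, -0.0155,  0.0051]), array([ 0.0005,  0.0003, -0.0014]))
[ 0.52  0.2   1.12 -0.    1.82 -0.45]
```

View pics/w9.png

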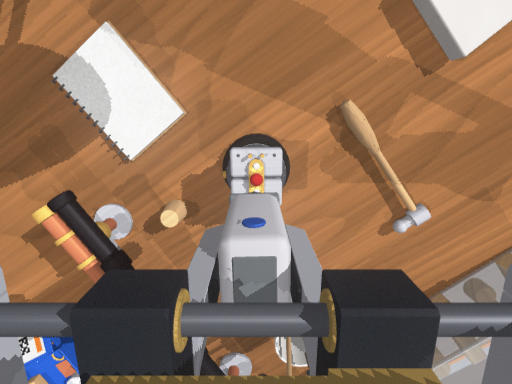

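View pics/scene9.png

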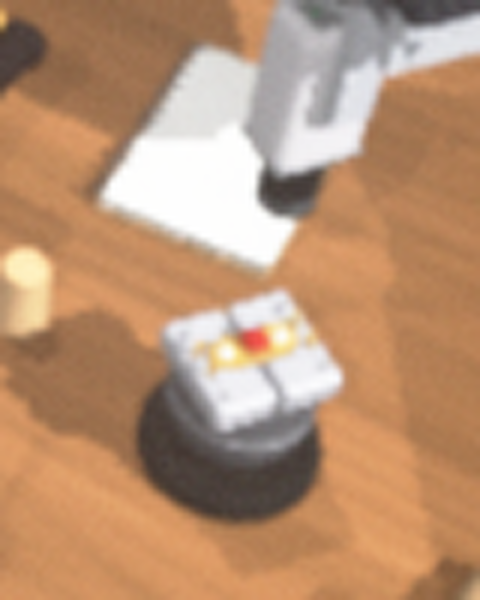

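```bash
python3 - <<'E'
from h import *
def red(s,c):
    im=s["image"]; hsv=cv2.cvtColor(im,cv2.COLOR_RGB2HSV).astype(int); H,S,V=hsv[...,0],hsv[...,1],hsv[...,2]
    m=np.zeros(H.shape,bool); m[c[0]:c[1],c[2]:c[3]]=1
    m&=((H<6)|(H>172))&(S>150)&(V>80); v,u=np.nonzero(m); return u.mean(),v.mean(),len(u)
o,s=pickle.load(open("w9.pkl","rb")); T=Ttool(o)@s["T_tool_cam"]
u,v,n=red(s,(165,195,240,272)); rw=ray(s,u,v,T); print("w9",u,v,n,onplane(s,u,v,.093,T))
o1,s1=pickle.load(open("w1.pkl","rb")); T1=Ttool(o1)@s1["T_tool_cam"]
u,v,n=red(s1,(170,200,240,272)); r1=ray(s1,u,v,T1)
_,sc=pickle.load(open("scene9.pkl","rb")); u,v,n=red(sc,(228,244,350,366)); rs=ray(sc,u,v); print("sc",u,v,n,onplane(sc,u,v,.093))
t=pickle.load(open("a.pkl","rb"))[1]["top"]; u,v,n=red(t,(200,216,117,133)); rt=ray(t,u,v); print("top",u,v,n,onplane(t,u,v,.093))
for q in ([rs,rt],[rw,rs],[r1,rs],[rw,rs,rt,r1]): print(tri(q))
im=s["image"];cv2.imwrite("pics/w9z.png",cv2.resize(im[130:230,205:305],None,fx=6,fy=6,interpolation=cv2.INTER_CUBIC)[:,:,::-1])
# nose bottom
print("window px scene pred",proj(sc,(Ttool(pickle.load(open("scene9.pkl","rb"))[0])@np.append(WIN,1))[:3]))
E
```

```text
w9 255.87826086956522 179.29565217391306 115 [0.49011523 0.35061453 0.093     ]
sc 357.0 236.28571428571428 7 [0.49328222 0.35022257 0.093     ]
top 125.28571428571429 208.5 14 [0.48972573 0.34976069 0.093     ]
(array([0.49015365, 0.35002846, 0.0898795 ]), [np.float64(0.0007643872837088351), np.float64(0.0007643872837088209)])
(array([0.49071126, 0.34986382, 0.08988664]), [np.float64(0.0004011548512619398), np.float64(0.00040115485126191857)])
(array([0.49056747, 0.34995001, 0.08971067]), [np.float64(0.0005282269870771136), np.float64(0.0005282269870773702)])
(array([0.49038608, 0.35022091, 0.09005392]), [np.float64(0.000240274984456819), np.float64(0.0008485258935513324), np.float64(0.0007624231726243454), np.float64(0.0002967663046659256)])
window px scene pred [362.22532907 212.33030893]
```

View pics/w9z.png

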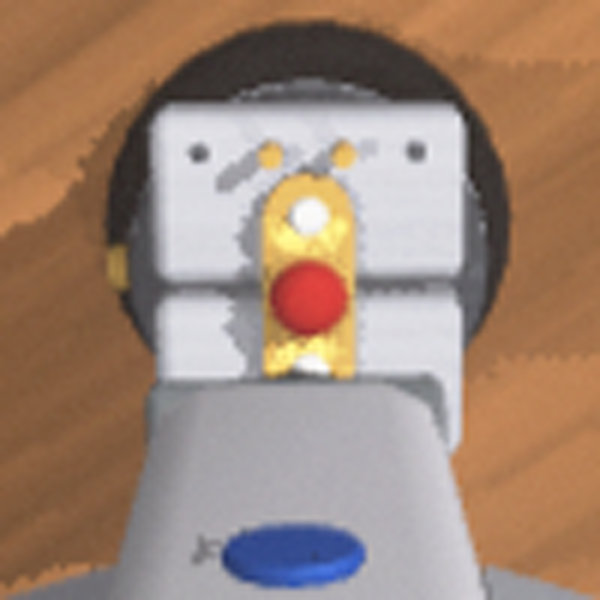

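```bash
sed -i 's/\[.4895,.3505,.096\]),yaw=.978/[.4900,.3504,.096]),yaw=.976/' h.py; python3 - <<'E'
from h import *
from bench import get_obs
o=get_obs(); p,Rm=brooch_goal(.035); print(p,o["tool_pos"],frac(o,p,Rm=Rm))
E
```

```text
[0.48875761 0.35124051 0.2024    ] [0.49074467 0.34809937 0.26867888] (array([ 0.0061, -0.014 ,  0.2651]), array([ 0.0005,  0.0003, -0.0008]))
```

Request:
servo_tool(targets="0 0.006 -0.014 0.02 0 0 0;0 0.006 -0.014 0.05 0 0 0;0 0.006 -0.014 0.09 0 0 0;0 0.006 -0.014 0.13 0 0 0;0 0.006 -0.014 0.17 0 0 0;0 0.006 -0.014 0.21 0 0 0;0 0.006 -0.014 0.24 0 0 0;0 0.006 -0.014 0.26 0 0 0;0 0.006 -0.014 0.265 0 0 0;0 0.006 -0.014 0.265 0 0 0;0 0.006 -0.014 0.265 0 0 0;0 0.006 -0.014 0.265 0 0 0")

```text
time: 15.05
tool_pos: [0.4887, 0.3528, 0.2026]
ee_rot: [3.14, 0.0, 0.975]
wrist_force: [-0.8, 0.3, -1.8]
width: 0.0342
```

```bash
python3 - <<'E'
from h import *
from bench import get_obs
o=get_obs(); p,Rm=brooch_goal(.015); print(p,o["tool_pos"],frac(o,p,Rm=Rm))
E
```

```text
[0.48875761 0.35124051 0.1824    ] [0.48870843 0.35276733 0.20260632] (array([-0.0049,  0.0035,  0.0808]), array([ 0.0005,  0.    , -0.0002]))
```

Request:
servo_tool(targets="0 -0.003 0.003 0.01 0 0 0;0 -0.004 0.003 0.025 0 0 0;0 -0.004 0.003 0.04 0 0 0;0 -0.004 0.003 0.055 0 0 0;0 -0.004 0.003 0.068 0 0 0;0 -0.004 0.003 0.077 0 0 0;0 -0.004 0.003 0.08 0 0 0;0 -0.004 0.003 0.08 0 0 0;0 -0.004 0.003 0.08 0 0 0;0 -0.004 0.003 0.08 0 0 0;0 -0.004 0.003 0.08 0 0 0;0 -0.004 0.003 0.08 0 0 0")

```text
time: 16.05
tool_pos: [0.4884, 0.3513, 0.1819]
ee_rot: [3.141, 0.001, 0.975]
wrist_force: [-0.2, 0.4, -1.1]
width: 0.0342
```

```bash
python3 snap.py w10; python3 - <<'E'
from h import *
from bench import get_obs,vision
o=get_obs(); p,Rm=brooch_goal(.015); print(p,o["tool_pos"],frac(o,p,Rm=Rm))
s=vision.snapshot("scene"); pickle.dump((o,s),open("s10.pkl","wb"))
im=s["image"][:,:,::-1]
cv2.imwrite("pics/s10.png",cv2.resize(im[180:280,305:405],None,fx=6,fy=6,interpolation=cv2.INTER_CUBIC))
print(proj(s,(Ttool(o)@np.append(WIN,1))[:3]),proj(s,[.49,.3504,.096]))
E
```

```text
[0.4884 0.3513 0.1819] [3.1407e+00 1.2000e-03 9.7530e-01] 0.0012 16.1 0.03416798569740433
[0.48875761 0.35124051 0.1824    ] [0.48846486 0.35133695 0.18190415] (array([ 0.0003,  0.0012, -0.002 ]), array([ 0.0003,  0.0004, -0.0002]))
[358.57347319 231.85940854] [357.72838943 234.99929716]
```

View pics/s10.png

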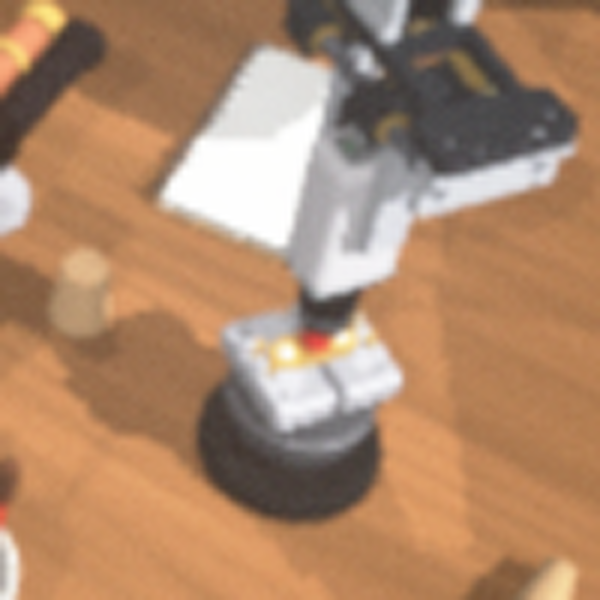

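View pics/w10.png

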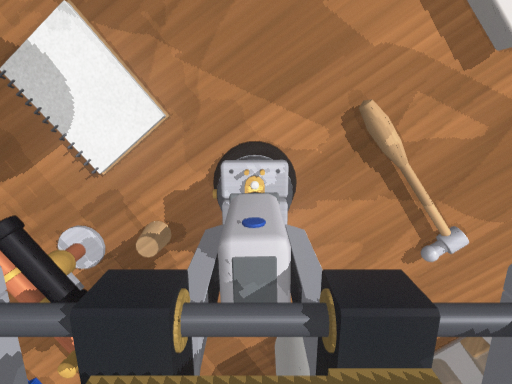

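Request:
servo_tool(targets="0 0 0.001 -0.002 0 0 0;0 0 0.001 -0.002 0 0 0;0 0 0.001 -0.002 0 0 0;0 0 0.001 -0.002 0 0 0;0 0 0.001 -0.002 0 0 0;0 0 0.001 -0.002 0 0 0;0 0 0.001 -0.002 0 0 0;0 0 0.001 -0.002 0 0 0;0 0 0.001 -0.002 0 0 0;0 0 0.001 -0.002 0 0 0;0 0 0.001 -0.002 0 0 0;0 0 0.001 -0.002 0 0 0")

```text
time: 17.15
tool_pos: [0.4886, 0.3511, 0.1822]
ee_rot: [3.141, 0.002, 0.975]
wrist_force: [0.3, 0.6, -1.3]
width: 0.0342
```

```bash
python3 - <<'E'
from h import *
from bench import get_obs,robot
o=get_obs(); p,Rm=brooch_goal(.015); print(p,o["tool_pos"],frac(o,p,Rm=Rm),o["width"],np.abs(o["qvel"]).max())
W=(Ttool(o)@np.append(WIN,1))[:3]; print(W)
if np.linalg.norm(p-o["tool_pos"])<.002: print(robot.close_job())
E
```

```text
[0.48875761 0.35124051 0.1824    ] [0.48856979 0.35111061 0.18217042] (array([ 0.0009,  0.0003, -0.0009]), array([ 0.0002,  0.0005, -0.0002])) 0.03419252566654004 0.0016170174007414473
[0.48979146 0.35014621 0.11077163]
the job is handed in; nothing more can be done
None
```

The job is done and handed in at about 17 s of the 51 s allowed; `close_job` gives no verdict.

- **Grasp:** I gripped the microscope across its 34 mm sides and lifted it straight out of its stand. The finger opening read 34 mm from then on.
- **Ticket:** I held the window square to the middle of the code for just over 3 s. It was 30 mm off by my aim, and the arm read within about 2 mm and 0.1° of that pose and did not move.
- **Brooch:** I backed off and carried it upright over the pipes with the window at about 0.2 m. I then lowered it over the red stone.

**Last checks:**
- The window is at (0.4898, 0.3501, 0.1108) and the stone at (0.4900, 0.3504, 0.096), so it sits 14.8 mm above and within 0.5 mm of centre.
- It is upright to about 0.1°, with its wide sides within about half a degree of the brooch's length.
- The arm was at rest with the grip holding.
- I saw no sign of contact: the wrist force stayed at about 2 N, roughly the microscope's weight.

**Where the measurements disagreed:**
- The wrist and top cameras differed by 1–2 mm on the microscope and ticket positions.
- Triangulating the stone from several views put it at 0.090 m, about 3 mm below the height I expected for the middle of its visible red area. I used the given height of 0.096 m for its top, so the true gap depends on that figure.

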